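Show the tub's stock, then close it with the inner lid and keep the outer lid in hand

ROBOT

A 6-joint arm with a two-finger parallel gripper is mounted at the origin on the work surface. World frame = base frame: x ahead of the robot, y to its left, z up, the work surface at z = 0. Lengths are in m, angles in rad, forces in N, time in s.
With the tool pointing down it reaches from about 0.35 to 0.975 m from the base axis. Payload 4.9 kg.
Tool frame: the origin (TCP) lies on the centre line of the jaws, within the pads' length; the fingertips stand 11 mm ahead of it and the grasp point (between the pads) lies 8 mm behind it (manip.finger_overhang is the distance from the TCP to the fingertips, in m); y points along the fingers, z is the direction in which the jaws open and shut, and the axes are right-handed (so a half turn about y gives the same grasp; the last joint's range is limited). The gripper opens to 85 mm and grips with 20 to 120 N. Pads are 22 mm wide; open, the fingers measure 114 mm over their backs; the gripper's body (76 mm by 85 mm) begins 54 mm behind the grasp point. The pads swing forward as they close: fully open they stand 13 mm farther back than shut.
Start: joints at [-1.33, 0.053, 1.613, -0, 1.476, -0.119], TCP at [0.22, -0.585, 0.215] pointing down, gripper open.
Joint ranges: [-3.01, 3.01], [-1.01, 2.22], [0.06, 2.58], [-1.02, 4.17], [0.09, 2.62], [-3.14, 3.14]. Speed limits (rad/s): [2.57, 2.57, 3.14, 3.14, 3.14, 3.14].

INTERFACE

Orientations are given as a unit quaternion [w, x, y, z].
In Python, from plant import readout, cams, workorder, manip gives the robot as it stands.
- The arm moves only by the tool play_rows, never from a script. Its arguments are lists of equal length, an entry for each row: "slide": the shift along the tool's x, y, z in cm, a list of three; "yaw": the turn about the tool's y in degrees; "grip": the closure, from -1 (fully open) to 1 (shut), so that 0 is half open. In form: {"slide": [[x, y, z], ...], "yaw": [yaw, ...], "grip": [grip, ...]}. A call has 1 to 12 rows; each row shifts and turns the commanded pose from where the row before left it, along the tool's axes as they then stand; what a row does not reach is not made up. A row lasts 1/10 s, in which the tool goes at most 50 mm and 8.59 degrees, less where a joint would pass 70% of its speed; a pose out of reach is approached as far as the arm can. A call with a gripper value outside its range is refused whole. The fingers move at their own pace and stop on an object; the grip force is fixed at half the most. Time passes only in rows, so rows that do not move let the fingers close. It gives the time, the measured TCP pose, the force and the opening at its end, in the units of the state.
- readout.state(): the state, without advancing time (a new reading comes with each control period).
- cams.grab_frame(name): name is "scene" or "top"; returns a dict with "image" (480x640x3 uint8, red, green, blue), "mtx" (3x3 intrinsics, pixels), "R" (3x3) and "t" (3): a world point X has camera coordinates R X + t. Camera axes: x right, y down, z forward; pixel columns grow to the right and rows downward; lengths in m; the calibration is good to about 2 mm. A picture is of the moment at which its call begins. There is no depth.
- workorder.job_done(): hands the job in, once; it reports no verdict.
The state is a dict: "time": time; "joint_pos": joint angles; "joint_vel": joint speeds; "joint_efforts": joint torques, N m; "tool_pos": TCP position; "tool_rot": TCP orientation; "contact_force": force on the tool from outside, world axes, zero at the start; "ft_torque": the same for the moment, N m; "gripper_width": opening from 0.0 (shut) to 1.0 (fully open).
Only numpy, scipy, OpenCV 4.12 (cv2) and the standard library are available. Lean on these libraries where they do the work, as an engineer would, in place of code of your own. Each camera call takes 0.05 s, during which the arm holds its last target.

TASK

Lift the black handle to tip the yellow tub about 35 degrees towards the customer, pause there for a moment, and set it back level. Then take the nested lids by the red knob, lower both together into the tub's mouth without dropping them, let go of the knob, take the outer metal lid by its collar and lift it straight off so that the blue inner lid stays undisturbed in the tub. Finish while still holding the outer lid, still and about level, fully clear above the tip of the red knob; do not push the loose fittings about.

Things in the scene. Friction and masses are not known exactly. Their poses are not given: they have to be found in the camera images.
- tub (a joint): Tilt of the yellow tub on its stand, rad: 0 is level (resting on its stop), grows as the handle is raised and the tub tips away from the robot, stop at 0.98. The hinge is damped: let go, the tub sinks back to level by itself. Raising the handle takes about 3 to 5 N.
- tub_hinge (a point): Hinge axis of the tub, at the stand's far side, 22 mm above the work surface. The axis runs along this frame's y, which is also the tub's y; the frame's x points from the handle towards the hinge (at level). The frame tilts with the tub.
- tub_handle (a point): Middle of the black round handle bar of the tub (bar 12 mm thick, 90 mm long along the tub's y, on an arm at each end). At level it is 62 mm above the work surface, 118 mm from the tub's axis and 68 mm from its wall, on the robot's side; in the hinge frame it lies at x -184, z +40 mm, and so swings on a 188 mm arc about the hinge. It is taken from above, the fingers on its two long sides (closing along the tub's x); being round, it may turn between the fingers.
- tub_mouth (a point): Centre of the round tub's mouth, in the plane of its rim, 91 mm above the work surface at level. Yellow tub: outer diameter 100, bore 90, 75 deep over all, 5 wall; brass fittings lie in it up to about 30 mm below the rim. z is the tub's axis (up at level).
- stand: Dark fixed stand of the tub, 160 x 120 mm plate 10 thick with two hinge cheeks; origin at the centre of its underside, below the tub's axis; x points from the handle to the hinge, y along the hinge. Its place and yaw change.
- lid_rest: Fixed lid rest: square plate 130 x 130 x 6 mm with a black ring (outer diameter 104, inner 90) on it, its top 22 mm above the work surface, on which the nested lids start. Origin at the centre of its underside.
- inner_lid: Blue loose inner lid with the red knob. Origin on its axis at the underside of its flange, which rests on the rim when seated (so then at the tub_mouth point); z up. Flange 95 diameter, 8 thick; below it a tapered plug 82 diameter, 12 deep; above it a red round stem-knob 18 diameter that reaches 80 mm above the origin. Both lids together 0.25 to 0.49 kg.
- inner_knob (a point): Grip point of the red knob, on its axis, 12 mm below its tip and 68 mm above the inner lid's origin. With the lids nested, the knob stands out 34 mm above the outer lid's collar; gripping it carries both lids, as the outer one just rests on the inner one.
- outer_lid: Loose round metal outer lid. Origin on its axis at the underside of its top plate, 8 mm above the inner lid's origin when nested; z up. Plate 112 diameter, 4 thick, with a skirt 7 mm down around the inner lid's flange (4 mm play); a 30 mm hole in the middle through which the red knob passes.
- outer_collar (a point): Grip point of the outer lid's collar, on its axis, 30 mm above the outer lid's origin and 8 mm below the collar's top. The collar is a steel ring of 46 outer diameter, 30 bore, 34 mm tall above the plate. Gripped from above across its outside, the knob's tip stands 42 mm above this point, between the fingers. The lid must rise 87 mm from the nested position to clear the knob's tip.
- dust_cap: Loose round aluminium cap, 64 diameter, 34 high: leave alone. Origin at the centre of its underside.
- coupling: Loose aluminium hose coupling with two brass cams, 68 diameter (88 over the cams), 66 high: leave alone. Origin at the centre of its underside.
- nipple: Loose upright brass hose nipple, 46 diameter, 75 high: leave alone. Origin at the centre of its underside.
Mind the look-alikes: they are no part of the job. Leave any pink or purple look-alike of the stand alone.

How it is judged:
By the outcome, as a careful person would: the job done as asked, in the order asked, and still so for the second after the job is handed in, while the arm keeps its last pose, push and grip.
It also fails if it takes over 72 s, if anything falls off the work surface, if the arm or the gripper's body presses on something with over 40 N, if the wrist force passes 120 N, or if a joint passes its speed limit or range.

## Working session

There is one attempt and no reset: what is moved stays moved. The work goes in short steps, Python scripts to look and compute and a tool call to move; the robot and the scene stay as the last step left them, time stands still between calls to the robot, and variables do not carry over. Pictures are saved under pics/ and viewed, and the job is handed in when it is done.

Besides the shell and the picture viewer there is one more tool, called as name([rows], argument=value, ...), one row to a line, values as JSON. play_rows: Moves the arm, as the interface text tells. Its arguments: {"type":"object","properties":{"slide":{"type":"array","items":{"type":"array","items":{"type":"number"}}},"yaw":{"type":"array","items":{"type":"number"}},"grip":{"type":"array","items":{"type":"number"}}},"required":["slide","yaw","grip"]}

```bash
ls; mkdir -p pics
python3 - <<'E'
from plant import readout,cams,manip
import cv2
print(readout.state()); print([x for x in dir(manip) if x[0]!='_'], manip.finger_overhang)
for n in("scene","top"):
    f=cams.grab_frame(n); cv2.imwrite(f"pics/{n}0.png",f["image"][:,:,::-1]); print(n,f["mtx"],f["R"],f["t"])
E
```

```text
pics
{'time': 0.0, 'joint_pos': array([-1.32999006e+00,  5.33690137e-02,  1.61433122e+00, -5.16023074e-06,
        1.47600195e+00, -1.19017017e-01]), 'joint_vel': array([ 0.00091579,  0.00126254, -0.00028291, -0.00157939,  0.00176745,
       -0.00020001]), 'joint_efforts': array([-2.99965352e-03, -3.93679476e+01, -3.70176888e+01, -4.23444826e-04,
        6.96271862e-03, -1.79514200e-05]), 'tool_pos': array([ 0.21989529, -0.58431991,  0.21403329]), 'tool_rot': array([ 0.12648446, -0.12657886,  0.69643765, -0.69494897]), 'contact_force': array([-0.11307496,  0.1102121 , -0.18127683]), 'ft_torque': array([ 0.00782495,  0.0084308 , -0.04573095]), 'gripper_width': 0.9963417439247244}
['IKError', 'finger_overhang'] 0.011
scene [[491.45491605   0.         314.71010595]
 [  0.         491.45491605 232.49251958]
 [  0.           0.           1.        ]] [[-0.82975021  0.55813231  0.0017035 ]
 [ 0.30989048  0.46323441 -0.83029018]
 [-0.4642009  -0.68840555 -0.55732874]] [ 0.47135441 -0.11280434  1.30457905]
top [[509.95918624   0.         327.67564033]
 [  0.         509.95918624 247.95981461]
 [  0.           0.           1.        ]] [[ 0.06574733 -0.99783485  0.00170312]
 [-0.97557913 -0.0646392  -0.20992172]
 [ 0.20957729  0.01214026 -0.97771671]] [-0.03321822  0.55722181  1.29543099]
```

View pics/scene0.png

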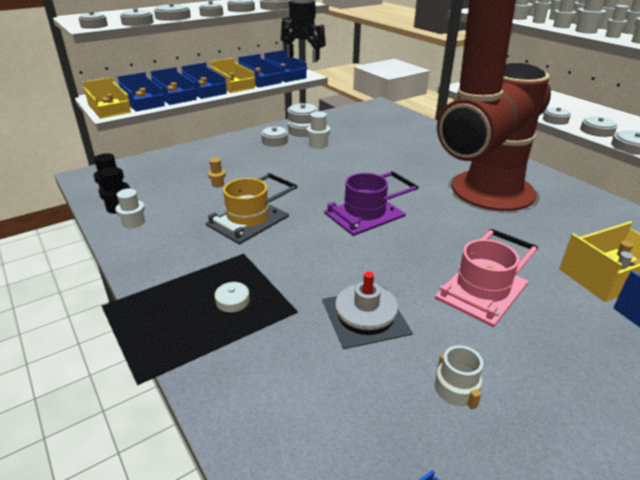

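View pics/top0.png

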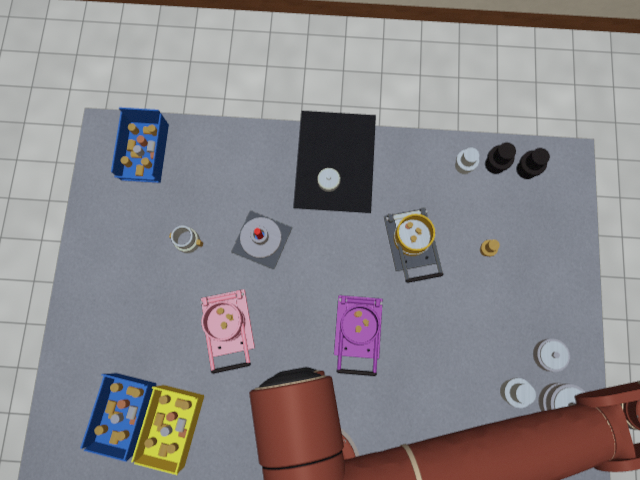

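The yellow tub is at top (414,233) with its handle at (424,277). The nested lids are at top (260,237) and the red knob at scene (368,283). The pink and purple stands are look-alikes. Next I'll zoom in for measuring.

```bash
cat > h.py <<'E'
import numpy as np, cv2
def ray(f,px):
    K,R,t=f["mtx"],f["R"],f["t"]
    d=R.T@np.linalg.inv(K)@np.array([px[0],px[1],1.]); return -R.T@t,d
def onz(f,px,z):
    c,d=ray(f,px); return c+d*(z-c[2])/d[2]
def proj(f,X):
    p=f["mtx"]@(f["R"]@np.array(X)+f["t"]); return p[:2]/p[2]
def two(f,p,g,q):
    A=[];b=[]
    for F,P in((f,p),(g,q)):
        c,d=ray(F,P);d=d/np.linalg.norm(d);M=np.eye(3)-np.outer(d,d);A.append(M);b.append(M@c)
    return np.linalg.lstsq(np.vstack(A),np.hstack(b),rcond=None)[0]
E
python3 - <<'E'
from plant import cams
import cv2,numpy as np
for n,rs in(("scene",[(170,250,190,310),(260,350,315,415)]),("top",[(200,290,375,455),(200,275,220,300)])):
    im=cv2.imread(f"pics/{n}0.png")
    outs=[cv2.resize(im[a:b,c:d],(400,300),interpolation=cv2.INTER_CUBIC) for a,b,c,d in rs]
    cv2.imwrite(f"pics/{n}0z.png",np.hstack(outs))
    hsv=cv2.cvtColor(im,cv2.COLOR_BGR2HSV)
    for nm,lo,hi in(("red",(0,190,110),(6,255,255)),("yel",(14,150,90),(32,255,255))):
        m=cv2.inRange(hsv,lo,hi)
        k,l,s,c=cv2.connectedComponentsWithStats(m)
        print(n,nm,[(s[i].tolist(),c[i].round(1).tolist()) for i in range(1,k) if s[i,4]>25])
E
```

```text
scene red [([365, 272, 8, 20, 95], [368.1, 280.1])]
scene yel [([211, 58, 43, 34, 858], [234.3, 74.6]), ([83, 78, 47, 40, 1279], [106.1, 97.4]), ([169, 84, 7, 6, 31], [172.6, 87.1]), ([137, 89, 8, 7, 31], [141.1, 92.4]), ([209, 160, 15, 26, 227], [216.3, 173.3]), ([224, 179, 43, 36, 1236], [245.2, 196.2]), ([227, 211, 41, 15, 253], [249.8, 219.4]), ([560, 222, 80, 79, 3756], [601.4, 259.9]), ([469, 392, 11, 16, 112], [473.5, 399.7])]
top red []
top yel [([145, 130, 11, 5, 26], [151.0, 132.5]), ([396, 214, 39, 39, 383], [416.2, 231.7]), ([132, 386, 72, 88, 3313], [167.2, 429.6]), ([112, 401, 6, 13, 27], [113.7, 407.8])]
```

```bash
python3 -c "
import cv2,numpy as np
a=cv2.imread('pics/scene0z.png');b=cv2.imread('pics/top0z.png');cv2.imwrite('pics/z0.png',np.vstack([a,b]))"
```

```text
(no output)
```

View pics/z0.png

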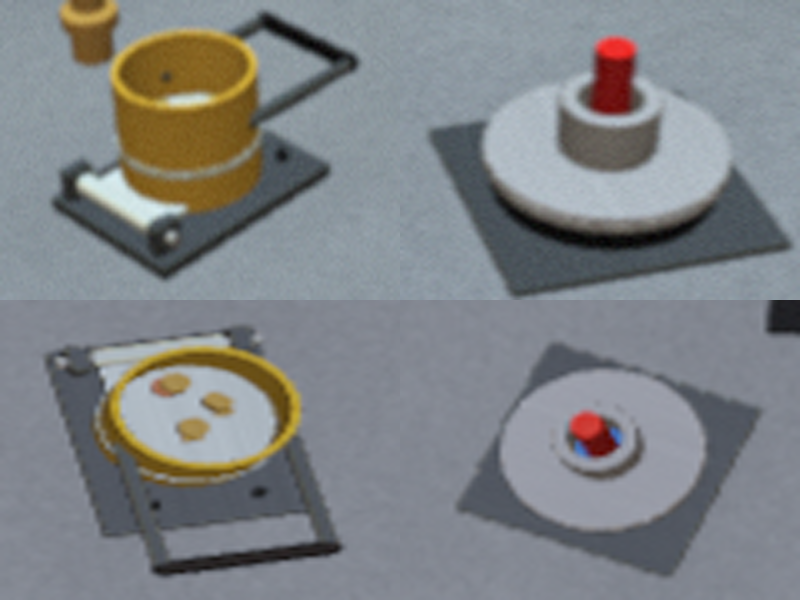

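Run:
```python
from plant import cams
from h import *
S=cams.grab_frame("scene");T=cams.grab_frame("top")
def rep(n,s,t,z):
    print(n,"S",onz(S,s,z)[:2].round(4),"T",onz(T,t,z)[:2].round(4),"two",two(S,s,T,t).round(4))
rep("rim",(245.5,188.3),(415.7,232.9),.091)
rep("bar",((269.5+295.6)/2,(174.5+186.5)/2),(424.3,277.5),.062)
a=onz(T,(406,281),.062);b=onz(T,(442.6,274.1),.062);print("barends T",a,b,b-a,np.degrees(np.arctan2(*(b-a)[1::-1])))
a=onz(S,(269.5,174.5),.062);b=onz(S,(295.6,186.5),.062);print("barends S",a,b,np.degrees(np.arctan2(*(b-a)[1::-1])))
rep("tip",(368.75,274.4),(257.4,231.2),.102)
print("plate T",onz(T,(260.6,237.5),.034), "collar S",onz(S,(367.2,289),.068))
# automatic plate/yellow contours
im=T["image"]; 
g=cv2.cvtColor(im,cv2.COLOR_RGB2HSV); print(g[245,245],g[205+35,240],g[262,275],g[300,300])
m=cv2.inRange(g,(10,110,60),(35,255,255)); m[:205]=0;m[262:]=0;m[:,:385]=0;m[:,445:]=0
c=max(cv2.findContours(m,0,2)[0],key=len); print("yel ell",cv2.fitEllipse(cv2.convexHull(c)))
# overlay
def circ(F,c,r,z): return np.array([proj(F,(c[0]+r*np.cos(u),c[1]+r*np.sin(u),z)) for u in np.linspace(0,6.28,60)])
rc=onz(T,(415.7,232.9),.091);pc=onz(T,(260.6,237.5),.034)
out=[]
for F,rs in((S,[(170,250,190,310),(260,350,315,415)]),(T,[(200,290,375,455),(200,275,220,300)])):
    row=[]
    for (y0,y1,x0,x1),cs in zip(rs,[[(rc,.05,.091)],[(pc,.056,.034),(pc,.023,.068),(pc,.009,.102)]]):
        z=cv2.resize(F["image"][y0:y1,x0:x1],(400,300),interpolation=cv2.INTER_CUBIC)
        for cc in cs:
            p=(circ(F,*cc)+.5-[x0,y0])*[400/(x1-x0),300/(y1-y0)]; cv2.polylines(z,[p.astype(int)],1,(0,255,0),1)
        row.append(z)
    out.append(np.hstack(row))
cv2.imwrite("pics/ov1.png",np.vstack(out)[:,:,::-1])
```

```text
rim S [ 0.6108 -0.2197] T [ 0.6067 -0.2234] two [ 0.608  -0.2243  0.0879]
bar S [ 0.4937 -0.2532] T [ 0.4954 -0.2541] two [ 0.4946 -0.2535  0.0623]
barends T [ 0.48295813 -0.20662159  0.062     ] [ 0.50755045 -0.30181929  0.062     ] [ 0.02459232 -0.0951977   0.        ] -75.51550219610525
barends S [ 0.50458621 -0.29923911  0.062     ] [ 0.48334468 -0.20901827  0.062     ] 103.24840501411789
tip S [0.5846 0.1908] T [0.5813 0.1875] two [0.582  0.1879 0.0989]
plate T [0.58055825 0.18773719 0.034     ] collar S [0.58419623 0.1893285  0.068     ]
[114  21 169] [116  13 141] [109  42  97] [110  26 147]
yel ell ((414.8494567871094, 233.15760803222656), (37.97751998901367, 40.39009475708008), 44.915382385253906)
```

View pics/ov1.png

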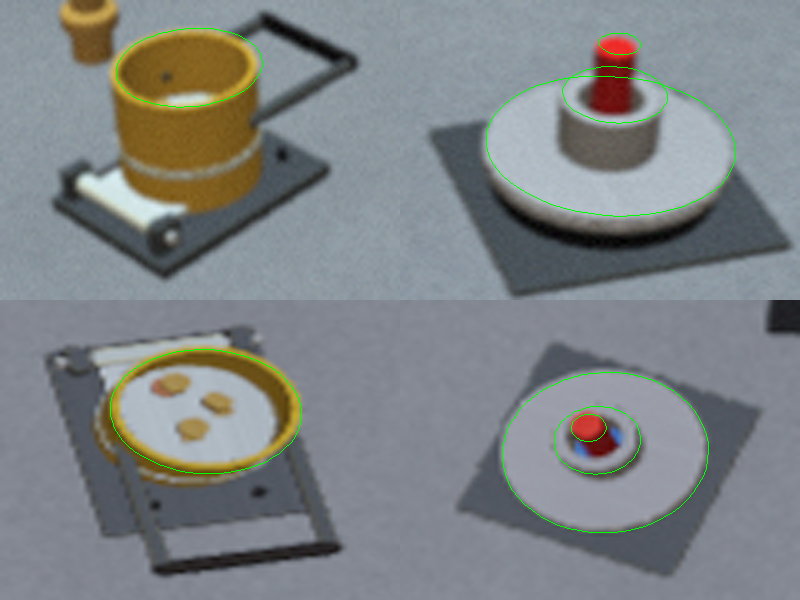

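Both views agree to within 3 mm or so:

| Point | x (m) | y (m) |
|---|---|---|
| Tub axis | 0.608 | -0.222 |
| Handle bar | 0.4945 | -0.2537 |
| Lids | 0.582 | 0.1885 |

The tub's x axis is yawed about 15°.

```bash
cat > go.py <<'E'
import sys,numpy as np
from plant import readout
from scipy.spatial.transform import Rotation as Ro
s=readout.state();q=s["tool_rot"];R=Ro.from_quat([q[1],q[2],q[3],q[0]]).as_matrix()
p=s["tool_pos"]
print("t",round(s["time"],2),"p",p.round(4),"F",s["contact_force"].round(1),"w",round(s["gripper_width"],3))
print("x",R[:,0].round(3),"y",R[:,1].round(3),"z",R[:,2].round(3),"zang",round(np.degrees(np.arctan2(R[1,2],R[0,2])),2),"j",s["joint_pos"].round(2))
if len(sys.argv)>4:
    tgt=np.array([float(v) for v in sys.argv[1:4]]);za=float(sys.argv[4])
    d=(za-np.degrees(np.arctan2(R[1,2],R[0,2]))+90)%180-90
    # tool y is down => world ccw turn = -yaw
    print("yaw",round(-d,2)); Rn=Ro.from_euler('z',d,degrees=True).as_matrix()@R
    print("slide after yaw cm",(Rn.T@(tgt-p)*100).round(2),"before yaw",(R.T@(tgt-p)*100).round(2))
E
python3 go.py 0.4945 -0.2537 0.14 15
```

```text
t 0.2 p [ 0.22   -0.5846  0.2145] F [-0.5  0.9  0.1] w 1.004
x [-0.936 -0.352 -0.   ] y [-0.     0.001 -1.   ] z [ 0.352 -0.936 -0.001] zang -69.38 j [-1.33  0.05  1.61  0.    1.48 -0.12]
yaw -84.38
slide after yaw cm [-24.85   7.41  35.09] before yaw [-37.34   7.48 -21.29]
```

play_rows([
  [0, 0, 0],
  [0, 0, 0],
  [0, 0, 0],
  [0, 0, 0],
  [0, 0, 0],
  [0, 0, 0],
  [0, 0, 0],
  [0, 0, 0],
  [0, 0, 0],
  [0, 0, 0],
  [0, 0, 0],
], yaw=[-8.4, -8.4, -8.4, -8.4, -8.4, -8.4, -8.4, -8.4, -8.4, -8.4, -0.4], grip=[0, 0, 0, 0, 0, 0, 0, 0, 0, 0, 0])

```text
time: 1.3
tool_pos: [0.22, -0.5848, 0.215]
tool_rot: [0.561, -0.561, 0.431, -0.43]
contact_force: [-0.6, 0.1, -0.2]
gripper_width: 0.498
```

play_rows([
  [-2.5, 0.5, 3.5],
  [-2.5, 0.5, 3.5],
  [-2.5, 0.5, 3.5],
  [-2.5, 0.5, 3.5],
  [-2.5, 0.5, 3.5],
  [-2.5, 0.5, 3.5],
  [-2.5, 0.5, 3.5],
  [-2.5, 0.5, 3.5],
  [-2.5, 1, 3.5],
  [-2.4, 1, 3.5],
  [0, 0, 0],
  [0, 0, 0],
], yaw=[0, 0, 0, 0, 0, 0, 0, 0, 0, 0, 0, 0], grip=[0, 0, 0, 0, 0, 0, 0, 0, 0, 0, 0, 0])

```text
time: 2.5
tool_pos: [0.4937, -0.253, 0.1548]
tool_rot: [-0.561, 0.561, -0.431, 0.43]
contact_force: [-0.4, -0.5, 0.0]
gripper_width: 0.5
```

```bash
python3 go.py 0.4945 -0.2537 0.054 15
python3 - <<'E'
from plant import cams
import cv2
f=cams.grab_frame("scene")["image"][:,:,::-1];cv2.imwrite("pics/s2.png",cv2.resize(f[80:260,160:400],(800,600)))
E
```

```text
t 2.5 p [ 0.4937 -0.253   0.1548] F [-0.4 -0.5  0. ] w 0.5
x [ 0.259 -0.966 -0.   ] y [-0.001  0.    -1.   ] z [ 0.966  0.259 -0.001] zang 15.02 j [-0.61 -0.07  1.84 -0.    1.38 -0.87]
yaw 0.02
slide after yaw cm [ 0.09 10.08  0.07] before yaw [ 0.09 10.08  0.07]
```

View pics/s2.png

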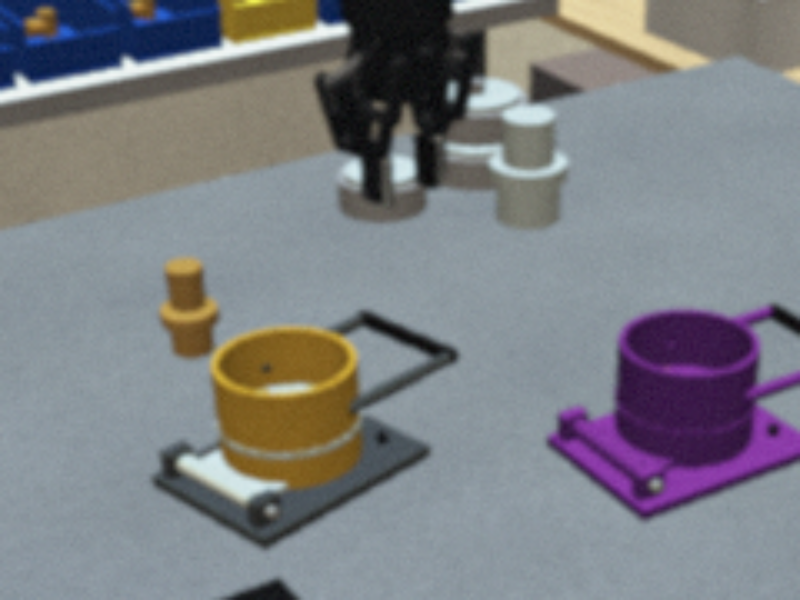

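The picture shows the gripper at zoom (405,180), about 40 px above the handle bar, which fits a gap of about 80 mm. Next it descends and closes.

play_rows([
  [0.05, 2, 0.05],
  [0, 2, 0],
  [0, 2, 0],
  [0, 2, 0],
  [0, 1.5, 0],
  [0, 0.6, 0],
  [0, 0, 0],
  [0, 0, 0],
], yaw=[0, 0, 0, 0, 0, 0, 0, 0], grip=[0, 0, 0, 0, 0, 0, 0, 0])

```text
time: 3.35
tool_pos: [0.4947, -0.2549, 0.0553]
tool_rot: [0.561, -0.561, 0.43, -0.431]
contact_force: [0.1, -0.5, 0.8]
gripper_width: 0.496
```

play_rows([
  [0, 0, 0],
  [0, 0, 0],
  [0, 0, 0],
  [0, 0, 0],
  [0, 0, 0],
  [0, 0, 0],
  [0, 0, 0],
  [0, 0, 0],
], yaw=[0, 0, 0, 0, 0, 0, 0, 0], grip=[1, 1, 1, 1, 1, 1, 1, 1])

```text
time: 4.15
tool_pos: [0.4942, -0.2541, 0.0542]
tool_rot: [0.561, -0.561, 0.43, -0.43]
contact_force: [0.1, -0.2, -0.7]
gripper_width: 0.0
```

```bash
python3 go.py
python3 - <<'E'
import numpy as np
# arc waypoints, tool +z=tub x, tool y=down
a0=np.degrees(np.arctan2(40,184));r=np.hypot(184,40);P=None
for k in range(0,15):
    a=np.radians(a0+2.5*k);x=-r*np.cos(a)/10;z=r*np.sin(a)/10
    if P: print(k*2.5,"y",round(-(z-P[1]),2),"z",round(x-P[0],2))
    P=(x,z)
E
```

```text
t 4.15 p [ 0.4942 -0.2541  0.0542] F [ 0.1 -0.2 -0.7] w 0.0
x [ 0.259 -0.966 -0.   ] y [-0.  0. -1.] z [ 0.966  0.259 -0.   ] zang 15.02 j [-0.61  0.05  1.9   0.    1.19 -0.87]
2.5 y -0.8 z 0.19
5.0 y -0.79 z 0.23
7.5 y -0.78 z 0.26
10.0 y -0.77 z 0.29
12.5 y -0.75 z 0.33
15.0 y -0.74 z 0.36
17.5 y -0.72 z 0.39
20.0 y -0.7 z 0.42
22.5 y -0.68 z 0.45
25.0 y -0.66 z 0.48
27.5 y -0.64 z 0.51
30.0 y -0.62 z 0.54
32.5 y -0.6 z 0.57
35.0 y -0.57 z 0.59
```

The opening reads 0.0, so the bar isn't between the pads. I'll look.

Run:
```python
from plant import cams
import cv2,numpy as np
f=cams.grab_frame("scene")["image"][:,:,::-1];g=cams.grab_frame("top")["image"][:,:,::-1]
cv2.imwrite("pics/s3.png",np.hstack([cv2.resize(f[110:260,200:320],(400,500),interpolation=2),cv2.resize(g[190:310,370:466],(400,500),interpolation=2)]))
```

```text
(no output)
```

View pics/s3.png

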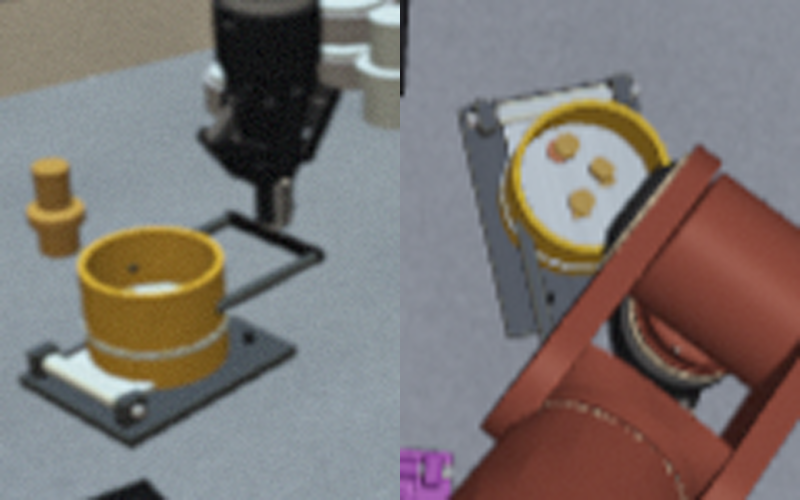

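Run:
```python
from plant import cams
from h import *
F=cams.grab_frame("scene")
for z in(.043,.054,.062,.07,.1,.116): print(z,proj(F,(.4942,-.2541,z)).round(1))
for x in (.44,.47): print(x,proj(F,(x,-.2541-.26*(.494-x),.043)).round(1))
f=F["image"][:,:,::-1].copy()
cv2.imwrite("pics/s4.png",cv2.resize(f[130:205,240:340],(800,600),interpolation=2))
```

```text
0.043 [282.5 187.2]
0.054 [282.3 183.3]
0.062 [282.2 180.4]
0.07 [282.1 177.5]
0.1 [281.6 166.5]
0.116 [281.4 160.5]
0.44 [297.8 179.3]
0.47 [289.4 183.6]
```

View pics/s4.png

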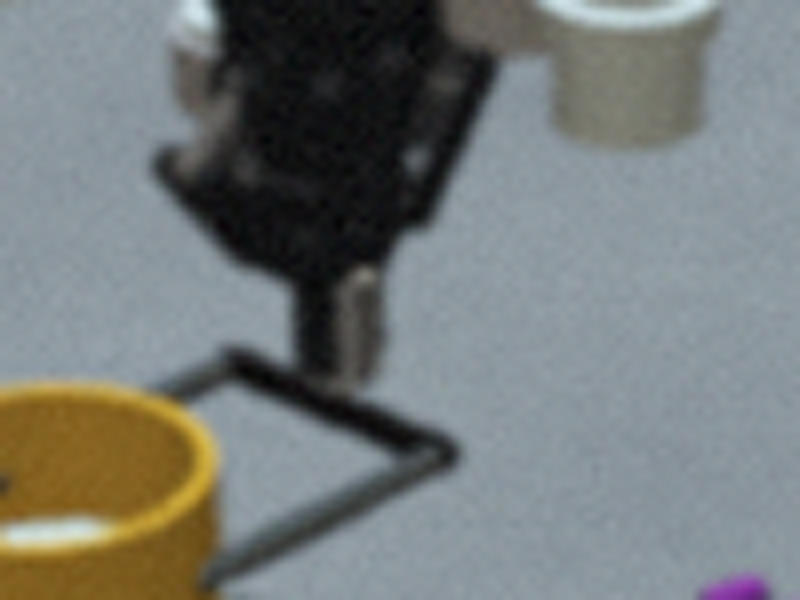

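Run:
```python
from plant import cams
from h import *
F=cams.grab_frame("scene")
# start pose, jaw axis z=(.352,-.936), half opening 42.5mm(inner) 57 (outer)
c=np.array([.22,-.5846,.2145]);zz=np.array([.352,-.936,0])
for dz in(-.011,.002,.015,.03):
    print(dz,[proj(F,c+zz*s+[0,0,dz]).round(1).tolist() for s in(-.057,-.0425,.0425,.057)])
im=cv2.imread("pics/scene0.png");cv2.imwrite("pics/s5.png",cv2.resize(im[0:75,255:355],(800,600),interpolation=2))
c=np.array([.4937,-.253,.1548]);zz=np.array([.966,.259,0])
for dz in(-.011,-.005,.002,.015,.03):
    print(dz,[proj(F,c+zz*s+[0,0,dz]).round(1).tolist() for s in(-.03,-.0212,.0212,.03)])
```

```text
-0.011 [[317.8, 76.1], [313.9, 75.3], [291.4, 70.6], [287.7, 69.8]]
0.002 [[317.9, 71.7], [313.9, 70.9], [291.3, 66.2], [287.6, 65.5]]
0.015 [[317.9, 67.2], [313.9, 66.4], [291.2, 61.9], [287.4, 61.2]]
0.03 [[317.9, 62.0], [313.9, 61.2], [291.1, 56.8], [287.3, 56.1]]
-0.011 [[290.1, 146.1], [287.6, 147.2], [275.1, 152.8], [272.4, 154.0]]
-0.005 [[290.0, 143.7], [287.5, 144.9], [275.0, 150.4], [272.3, 151.6]]
0.002 [[289.9, 141.0], [287.4, 142.1], [274.9, 147.7], [272.2, 148.8]]
0.015 [[289.8, 135.9], [287.2, 137.0], [274.6, 142.5], [271.9, 143.6]]
0.03 [[289.6, 130.0], [287.1, 131.1], [274.3, 136.4], [271.6, 137.6]]
```

View pics/s5.png

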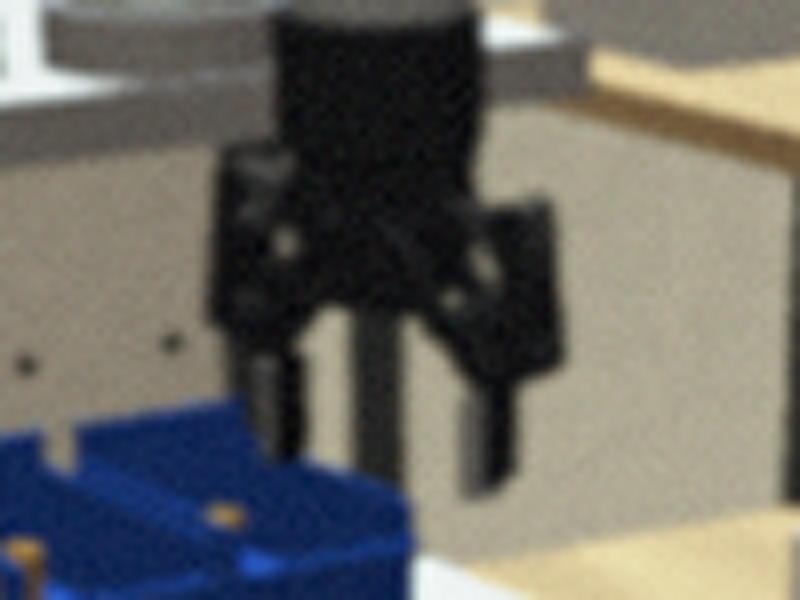

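In three pictures (start, half open, shut) the fingertips sit about 24 mm higher than the stated TCP minus overhang: shut they are at z≈0.067, just above the bar. So I'll open, go 24 mm lower and close again.

play_rows([
  [0, -1, 0],
  [0, 0, 0],
  [0, 0, 0],
  [0, 0, 0],
  [0, 0, 0],
  [0, 1, 0],
  [0, 1, 0],
  [0, 1, 0],
  [0, 0.4, 0],
  [0, 0, 0],
  [0, 0, 0],
], yaw=[0, 0, 0, 0, 0, 0, 0, 0, 0, 0, 0], grip=[0, 0, 0, 0, 0, 0, 0, 0, 0, 0, 0])

```text
time: 5.45
tool_pos: [0.4942, -0.2542, 0.0302]
tool_rot: [-0.561, 0.561, -0.43, 0.43]
contact_force: [-0.3, -1.2, -0.2]
gripper_width: 0.497
```

play_rows([
  [0, 0, 0],
  [0, 0, 0],
  [0, 0, 0],
  [0, 0, 0],
  [0, 0, 0],
  [0, 0, 0],
  [0, 0, 0],
  [0, 0, 0],
], yaw=[0, 0, 0, 0, 0, 0, 0, 0], grip=[1, 1, 1, 1, 1, 1, 1, 1])

```text
time: 6.25
tool_pos: [0.4969, -0.2539, 0.0313]
tool_rot: [0.562, -0.56, 0.429, -0.432]
contact_force: [8.0, 2.2, -3.8]
gripper_width: 0.116
```

```bash
python3 go.py;python3 - <<'E'
from plant import cams
from h import *
F=cams.grab_frame("scene")
f=F["image"][:,:,::-1].copy()
cv2.imwrite("pics/s6.png",cv2.resize(f[130:205,240:340],(800,600),interpolation=2))
E
```

```text
t 6.25 p [ 0.4969 -0.2539  0.0313] F [ 8.   2.2 -3.8] w 0.116
x [ 0.258 -0.966  0.002] y [ 0.007 -0.    -1.   ] z [0.966 0.259 0.006] zang 14.98 j [-0.61  0.08  1.91  0.    1.14 -0.87]
```

View pics/s6.png

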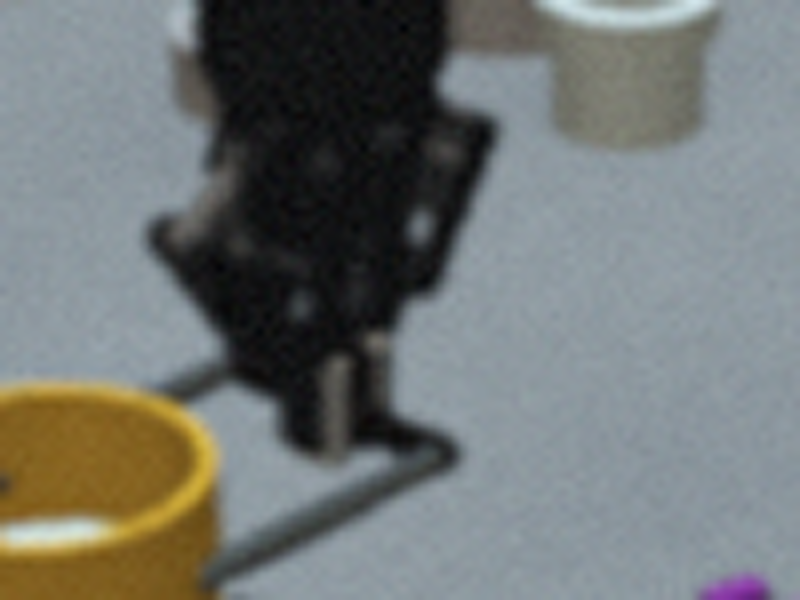

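The bar is now held (9.9 mm opening), with the arm pulled about 2.7 mm along tool z. I'll take that offset into the command and lift along the arc.

play_rows([
  [0, -0.4, 0.37],
  [0, -0.4, 0.1],
  [0, -0.4, 0.11],
  [0, -0.4, 0.11],
  [0, -0.4, 0.13],
  [0, -0.38, 0.13],
  [0, -0.39, 0.15],
  [0, -0.38, 0.15],
  [0, -0.38, 0.16],
  [0, -0.37, 0.16],
  [0, -0.37, 0.18],
  [0, -0.37, 0.18],
], yaw=[0, 0, 0, 0, 0, 0, 0, 0, 0, 0, 0, 0], grip=[1, 1, 1, 1, 1, 1, 1, 1, 1, 1, 1, 1])

```text
time: 7.5
tool_pos: [0.5119, -0.2498, 0.0768]
tool_rot: [-0.56, 0.562, -0.431, 0.43]
contact_force: [-1.5, -5.6, -4.4]
gripper_width: 0.116
```

play_rows([
  [0, -0.36, 0.19],
  [0, -0.36, 0.2],
  [0, -0.35, 0.21],
  [0, -0.35, 0.21],
  [0, -0.34, 0.22],
  [0, -0.34, 0.23],
  [0, -0.33, 0.24],
  [0, -0.33, 0.24],
  [0, -0.32, 0.25],
  [0, -0.32, 0.26],
  [0, -0.31, 0.27],
  [0, -0.31, 0.27],
], yaw=[0, 0, 0, 0, 0, 0, 0, 0, 0, 0, 0, 0], grip=[1, 1, 1, 1, 1, 1, 1, 1, 1, 1, 1, 1])

```text
time: 8.7
tool_pos: [0.5376, -0.2431, 0.1178]
tool_rot: [-0.559, 0.563, -0.432, 0.429]
contact_force: [-7.4, -7.0, 1.7]
gripper_width: 0.115
```

play_rows([
  [0, -0.3, 0.28],
  [0, -0.3, 0.29],
  [0, -0.29, 0.29],
  [0, -0.28, 0.3],
  [0, 0, 0],
  [0, 0, 0],
  [0, 0, 0],
  [0, 0, 0],
], yaw=[0, 0, 0, 0, 0, 0, 0, 0], grip=[1, 1, 1, 1, 1, 1, 1, 1])

```text
time: 9.5
tool_pos: [0.549, -0.2402, 0.1304]
tool_rot: [-0.559, 0.563, -0.431, 0.43]
contact_force: [-9.9, -4.3, 4.6]
gripper_width: 0.114
```

```bash
python3 go.py;python3 - <<'E'
from plant import cams
from h import *
F=cams.grab_frame("scene")
f=F["image"][:,:,::-1].copy()
cv2.imwrite("pics/s7.png",cv2.resize(f[120:255,170:350],(800,600),interpolation=2))
E
```

```text
t 9.5 p [ 0.549  -0.2402  0.1304] F [-9.9 -4.3  4.6] w 0.114
x [ 0.259 -0.966  0.001] y [-0.005 -0.002 -1.   ] z [ 0.966  0.259 -0.006] zang 15.0 j [-0.53  0.06  1.75 -0.    1.33 -0.79]
```

View pics/s7.png

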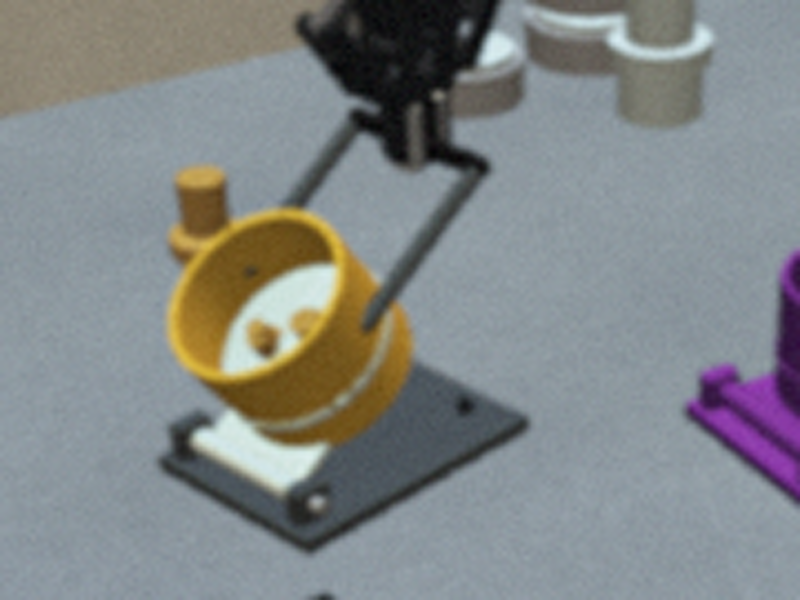

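The tub is tipped, with the handle raised 99 mm (about 35°). I'll pause there, then reverse along the arc.

play_rows([
  [0, 0, 0],
  [0, 0, 0],
  [0, 0, 0],
  [0, 0, 0],
  [0, 0, 0],
  [0, 0, 0],
  [0, 0, 0],
  [0, 0, 0],
  [0, 0.28, -0.3],
  [0, 0.29, -0.29],
  [0, 0.3, -0.29],
  [0, 0.3, -0.28],
], yaw=[0, 0, 0, 0, 0, 0, 0, 0, 0, 0, 0, 0], grip=[1, 1, 1, 1, 1, 1, 1, 1, 1, 1, 1, 1])

```text
time: 10.75
tool_pos: [0.5385, -0.2429, 0.1191]
tool_rot: [-0.56, 0.562, -0.431, 0.43]
contact_force: [-9.0, -2.5, 6.7]
gripper_width: 0.111
```

play_rows([
  [0, 0.31, -0.27],
  [0, 0.31, -0.27],
  [0, 0.32, -0.26],
  [0, 0.32, -0.25],
  [0, 0.33, -0.24],
  [0, 0.33, -0.24],
  [0, 0.34, -0.23],
  [0, 0.34, -0.22],
  [0, 0.35, -0.21],
  [0, 0.35, -0.21],
  [0, 0.36, -0.2],
  [0, 0.36, -0.19],
], yaw=[0, 0, 0, 0, 0, 0, 0, 0, 0, 0, 0, 0], grip=[1, 1, 1, 1, 1, 1, 1, 1, 1, 1, 1, 1])

```text
time: 11.95
tool_pos: [0.5125, -0.2497, 0.0784]
tool_rot: [-0.561, 0.561, -0.431, 0.431]
contact_force: [-6.0, -2.8, 3.9]
gripper_width: 0.113
```

play_rows([
  [0, 0.37, -0.18],
  [0, 0.37, -0.18],
  [0, 0.37, -0.16],
  [0, 0.38, -0.16],
  [0, 0.38, -0.15],
  [0, 0.39, -0.15],
  [0, 0.38, -0.13],
  [0, 0.4, -0.13],
  [0, 0.4, -0.11],
  [0, 0.4, -0.11],
  [0, 0.4, -0.1],
  [0, 0.4, -0.1],
], yaw=[0, 0, 0, 0, 0, 0, 0, 0, 0, 0, 0, 0], grip=[1, 1, 1, 1, 1, 1, 1, 1, 1, 1, 1, 1])

```text
time: 13.15
tool_pos: [0.4969, -0.2538, 0.0313]
tool_rot: [0.561, -0.561, 0.43, -0.431]
contact_force: [-4.8, -0.7, 29.1]
gripper_width: 0.115
```

play_rows([
  [0, 0, 0],
  [0, 0, 0],
  [0, 0, 0],
  [0, 0, 0],
], yaw=[0, 0, 0, 0], grip=[1, 1, 1, 1])

```text
time: 13.55
tool_pos: [0.4969, -0.2538, 0.0315]
tool_rot: [-0.561, 0.561, -0.43, 0.431]
contact_force: [-5.4, -2.5, 3.4]
gripper_width: 0.109
```

play_rows([
  [0, 0, 0],
  [0, 0, 0],
  [0, 0, 0],
  [0, 0, 0],
  [0, -3, 0],
  [0, -4, 0],
  [0, -4, 0],
  [0, -4, 0],
  [0, -4, 0],
], yaw=[0, 0, 0, 0, 0, 0, 0, 0, 0], grip=[0, 0, 0, 0, 0, 0, 0, 0, 0])

```text
time: 14.45
tool_pos: [0.4967, -0.253, 0.2219]
tool_rot: [0.561, -0.561, 0.43, -0.43]
contact_force: [-0.1, -0.3, 0.1]
gripper_width: 0.501
```

```bash
python3 go.py 0.582 0.1885 0.225 15
```

```text
t 14.45 p [ 0.4967 -0.253   0.2219] F [-0.1 -0.3  0.1] w 0.501
x [ 0.259 -0.966 -0.   ] y [ 0.  0. -1.] z [0.966 0.259 0.   ] zang 15.03 j [-0.6  -0.11  1.76  0.    1.49 -0.87]
yaw 0.03
slide after yaw cm [-40.44  -0.29  19.66] before yaw [-40.43  -0.29  19.69]
```

play_rows([
  [-3.4, 0, 1.6],
  [-3.4, 0, 1.6],
  [-3.4, 0, 1.6],
  [-3.4, 0, 1.6],
  [-3.4, 0, 1.6],
  [-3.4, 0, 1.6],
  [-3.4, 0, 1.6],
  [-3.4, 0, 1.7],
  [-3.4, 0, 1.7],
  [-3.4, 0, 1.7],
  [-3.4, 0, 1.7],
  [-3.0, 0, 1.7],
], yaw=[0, 0, 0, 0, 0, 0, 0, 0, 0, 0, 0, 0], grip=[0, 0, 0, 0, 0, 0, 0, 0, 0, 0, 0, 0])

```text
time: 15.65
tool_pos: [0.5823, 0.1899, 0.2203]
tool_rot: [0.561, -0.561, 0.43, -0.43]
contact_force: [0.8, -0.3, -0.2]
gripper_width: 0.502
```

play_rows([
  [0, 0, 0],
  [0, 0, 0],
  [0, 0, 0],
], yaw=[0, 0, 0], grip=[0, 0, 0])

```text
time: 15.95
tool_pos: [0.5822, 0.1871, 0.2202]
tool_rot: [-0.561, 0.561, -0.431, 0.431]
contact_force: [0.4, -0.6, -0.1]
gripper_width: 0.502
```

```bash
python3 go.py 0.582 0.1885 0.061 15
python3 - <<'E'
from plant import cams
from h import *
S=cams.grab_frame("scene");T=cams.grab_frame("top")
a=cv2.resize(S["image"][160:370,190:430],(400,350),interpolation=2)
b=cv2.resize(T["image"][200:290,375,455] if 0 else T["image"][195:290,370:460],(380,400),interpolation=2)
cv2.imwrite("pics/s8.png",S["image"][180:360,200:440][:,:,::-1].repeat(3,0).repeat(3,1))
cv2.imwrite("pics/t8.png",cv2.resize(T["image"][200:290,375:455],(480,540),interpolation=2)[:,:,::-1])
E
```

```text
t 15.95 p [0.5822 0.1871 0.2202] F [ 0.4 -0.6 -0.1] w 0.502
x [ 0.258 -0.966  0.   ] y [-0. -0. -1.] z [ 0.966  0.258 -0.   ] zang 14.98 j [ 0.19  0.02  1.64 -0.    1.48 -0.07]
yaw -0.02
slide after yaw cm [-0.15 15.92  0.02] before yaw [-0.15 15.92  0.02]
```

View pics/s8.png

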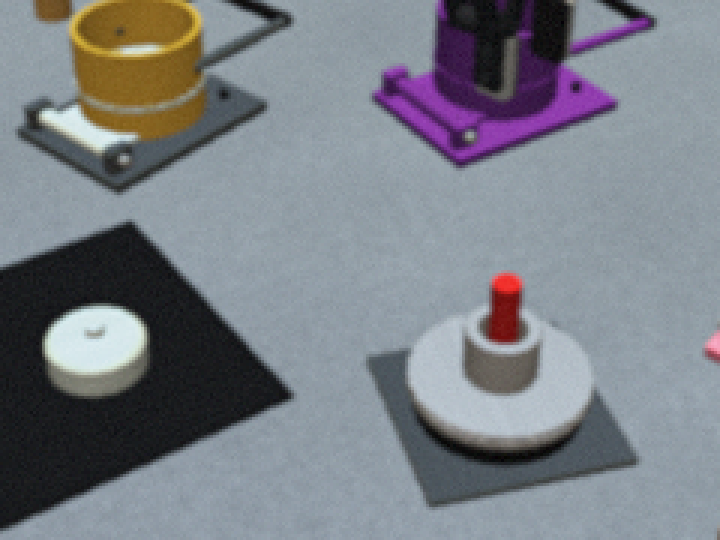

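View pics/t8.png

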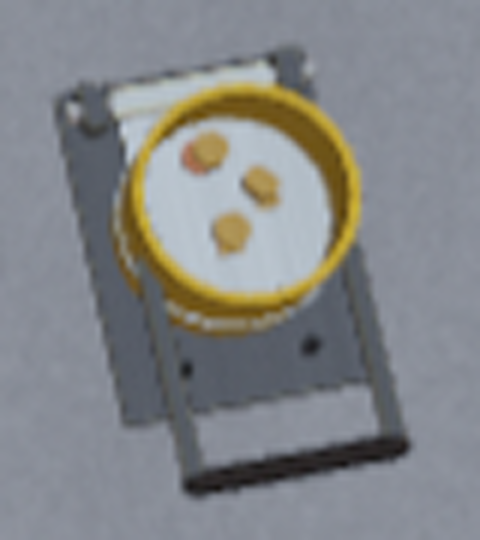

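The tub is level again and unmoved, with its rim centre at top (415.8,231.8). The gripper is in line above the knob, so I'll descend.

play_rows([
  [-0.1, 3, 0],
  [0, 3, 0],
  [0, 3, 0],
  [0, 2, 0],
  [0, 1, 0],
  [0, 1, 0],
  [0, 0, 0],
  [0, 0, 0],
], yaw=[0, 0, 0, 0, 0, 0, 0, 0], grip=[0, 0, 0, 0, 0, 0, 0, 0])

```text
time: 16.85
tool_pos: [0.5829, 0.1887, 0.0914]
tool_rot: [0.561, -0.561, 0.43, -0.431]
contact_force: [0.2, 0.4, 0.1]
gripper_width: 0.496
```

```bash
python3 go.py 0.582 0.1885 0.061 15
python3 - <<'E'
from plant import cams
from h import *
S=cams.grab_frame("scene")
cv2.imwrite("pics/s9.png",cv2.resize(S["image"][225:345,310:430],(600,600),interpolation=2)[:,:,::-1])
E
```

```text
t 16.85 p [0.5829 0.1887 0.0914] F [0.2 0.4 0.1] w 0.496
x [ 0.259 -0.966  0.   ] y [ 0.002  0.    -1.   ] z [0.966 0.259 0.002] zang 15.0 j [ 0.19  0.13  1.75  0.    1.26 -0.07]
yaw -0.0
slide after yaw cm [-0.    3.04 -0.1 ] before yaw [-0.    3.04 -0.1 ]
```

View pics/s9.png

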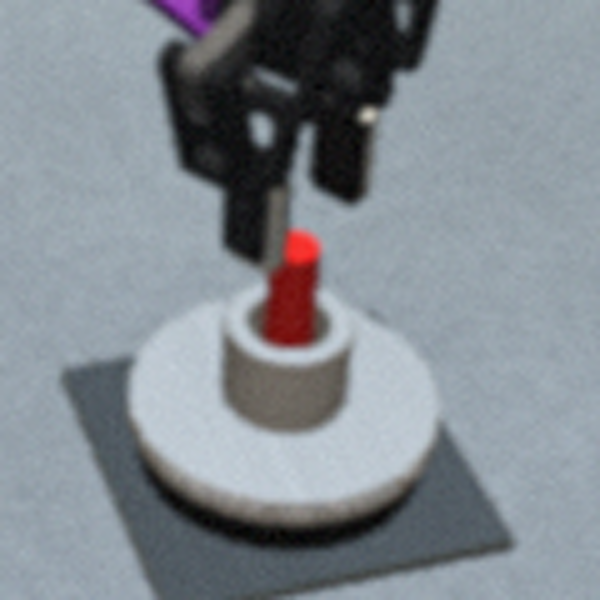

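play_rows([
  [0, 1, 0],
  [0, 1, 0],
  [0, 0.7, 0],
  [0, 0.3, 0],
  [0, 0, 0],
  [0, 0, 0],
], yaw=[0, 0, 0, 0, 0, 0], grip=[0, 0, 0, 0, 0, 0])

```text
time: 17.5
tool_pos: [0.5822, 0.1888, 0.0603]
tool_rot: [0.561, -0.561, 0.43, -0.43]
contact_force: [0.2, 0.4, -0.3]
gripper_width: 0.499
```

play_rows([
  [0, 0, 0],
  [0, 0, 0],
  [0, 0, 0],
  [0, 0, 0],
  [0, 0, 0],
  [0, 0, 0],
  [0, 0, 0],
], yaw=[0, 0, 0, 0, 0, 0, 0], grip=[1, 1, 1, 1, 1, 1, 1])

```text
time: 18.2
tool_pos: [0.5831, 0.189, 0.0611]
tool_rot: [0.562, -0.56, 0.43, -0.431]
contact_force: [3.9, 1.2, 2.5]
gripper_width: 0.189
```

```bash
python3 go.py
python3 - <<'E'
from plant import cams
from h import *
S=cams.grab_frame("scene")
cv2.imwrite("pics/s10.png",cv2.resize(S["image"][225:345,310:430],(600,600),interpolation=2)[:,:,::-1])
E
```

```text
t 18.2 p [0.5831 0.189  0.0611] F [3.9 1.2 2.5] w 0.189
x [ 0.259 -0.966  0.   ] y [ 0.002  0.    -1.   ] z [0.966 0.259 0.002] zang 15.01 j [ 0.19  0.16  1.76  0.    1.21 -0.07]
```

View pics/s10.png

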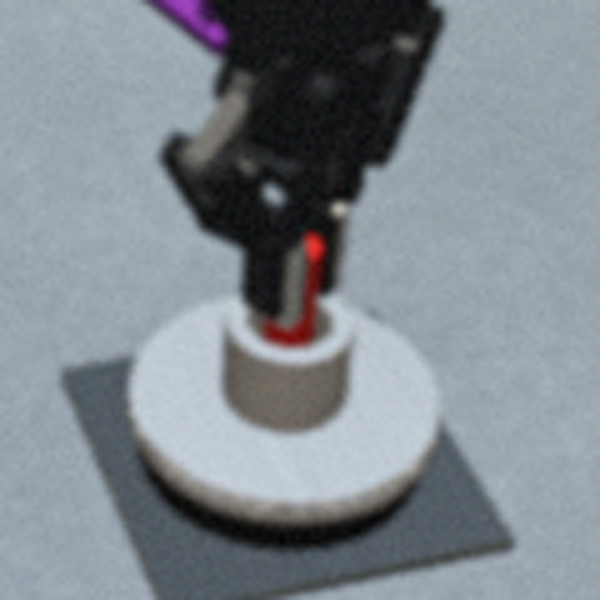

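The knob is held (16 mm opening). I'll lift slowly, then check.

play_rows([
  [0, -0.3, 0.1],
  [0, -0.7, 0],
  [0, -1.5, 0],
  [0, -2, 0],
  [0, -2, 0],
  [0, -2, 0],
  [0, -2, 0],
  [0, -2, 0],
  [0, -2, 0],
  [0, -1, 0],
  [0, -0.5, 0],
  [0, 0, 0],
], yaw=[0, 0, 0, 0, 0, 0, 0, 0, 0, 0, 0, 0], grip=[1, 1, 1, 1, 1, 1, 1, 1, 1, 1, 1, 1])

```text
time: 19.45
tool_pos: [0.5831, 0.189, 0.2207]
tool_rot: [0.561, -0.561, 0.43, -0.43]
contact_force: [0.1, 0.8, -3.6]
gripper_width: 0.185
```

```bash
python3 go.py 0.6090 -0.222 0.221 15
python3 - <<'E'
from plant import cams
from h import *
S=cams.grab_frame("scene")
cv2.imwrite("pics/s11.png",cv2.resize(S["image"][160:310,310:430],(600,600),interpolation=2)[:,:,::-1])
E
```

```text
t 19.45 p [0.5831 0.189  0.2207] F [ 0.1  0.8 -3.6] w 0.185
x [ 0.259 -0.966 -0.   ] y [ 0.  0. -1.] z [0.966 0.259 0.   ] zang 15.02 j [ 0.19  0.02  1.64  0.    1.48 -0.07]
yaw 0.02
slide after yaw cm [ 4.037e+01 -3.000e-02 -8.130e+00] before yaw [ 4.037e+01 -3.000e-02 -8.150e+00]
```

View pics/s11.png

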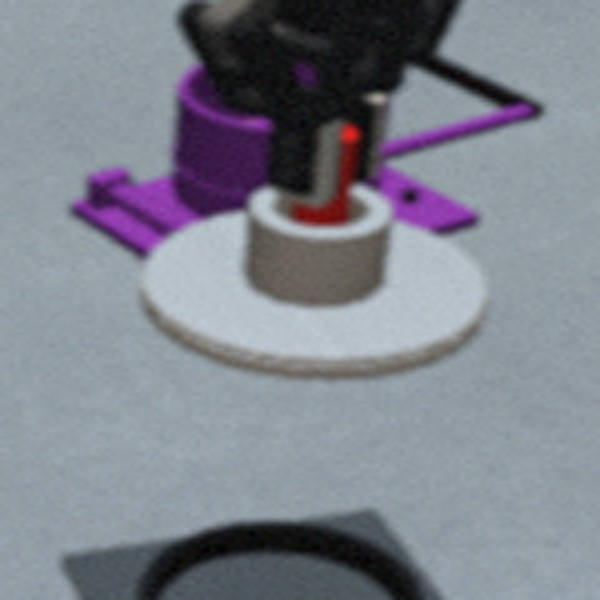

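Both lids hang level from the knob. The tub-minus-lid displacement agrees in both views, (0.0258, -0.4107), so the target is (0.609, -0.222). I'll carry them over smoothly.

play_rows([
  [0.3, 0, -0.05],
  [0.8, 0, -0.15],
  [1.3, 0, -0.3],
  [1.8, 0, -0.4],
  [2, 0, -0.4],
  [2, 0, -0.4],
  [2, 0, -0.4],
  [2, 0, -0.4],
  [2, 0, -0.4],
  [2, 0, -0.4],
  [2, 0, -0.4],
  [2, 0, -0.4],
], yaw=[0, 0, 0, 0, 0, 0, 0, 0, 0, 0, 0, 0], grip=[1, 1, 1, 1, 1, 1, 1, 1, 1, 1, 1, 1])

```text
time: 20.7
tool_pos: [0.5954, -0.0187, 0.22]
tool_rot: [-0.561, 0.561, -0.431, 0.431]
contact_force: [1.4, -0.0, -3.5]
gripper_width: 0.191
```

play_rows([
  [2, 0, -0.4],
  [2, 0, -0.4],
  [2, 0, -0.4],
  [2, 0, -0.4],
  [2, 0, -0.4],
  [2, 0, -0.4],
  [2, 0, -0.4],
  [2, 0, -0.4],
  [1.8, 0, -0.4],
  [1.4, 0, -0.3],
  [0.8, 0, -0.15],
  [0.2, 0, 0],
], yaw=[0, 0, 0, 0, 0, 0, 0, 0, 0, 0, 0, 0], grip=[1, 1, 1, 1, 1, 1, 1, 1, 1, 1, 1, 1])

```text
time: 21.9
tool_pos: [0.609, -0.2232, 0.2202]
tool_rot: [0.561, -0.561, 0.431, -0.431]
contact_force: [-0.4, 1.1, -4.8]
gripper_width: 0.185
```

play_rows([
  [0, 0, 0],
  [0, 0, 0],
  [0, 0, 0],
  [0, 0, 0],
], yaw=[0, 0, 0, 0], grip=[1, 1, 1, 1])

```text
time: 22.3
tool_pos: [0.6091, -0.2217, 0.2204]
tool_rot: [0.561, -0.561, 0.43, -0.43]
contact_force: [0.5, -0.5, -3.2]
gripper_width: 0.188
```

```bash
python3 go.py 0.609 -0.222 0.130 15
python3 - <<'E'
from plant import cams
from h import *
S=cams.grab_frame("scene");T=cams.grab_frame("top")
a=cv2.resize(S["image"][110:240,180:310],(400,400),interpolation=2);b=cv2.resize(T["image"][190:290,370:470],(400,400),interpolation=2)
cv2.imwrite("pics/s12.png",np.hstack([a,b])[:,:,::-1])
E
```

```text
t 22.3 p [ 0.6091 -0.2217  0.2204] F [ 0.5 -0.5 -3.2] w 0.188
x [ 0.26  -0.966 -0.   ] y [ 0.  0. -1.] z [0.966 0.26  0.   ] zang 15.06 j [-0.46  0.1   1.55  0.    1.49 -0.73]
yaw 0.06
slide after yaw cm [ 0.03  9.04 -0.02] before yaw [ 0.03  9.04 -0.02]
```

View pics/s12.png

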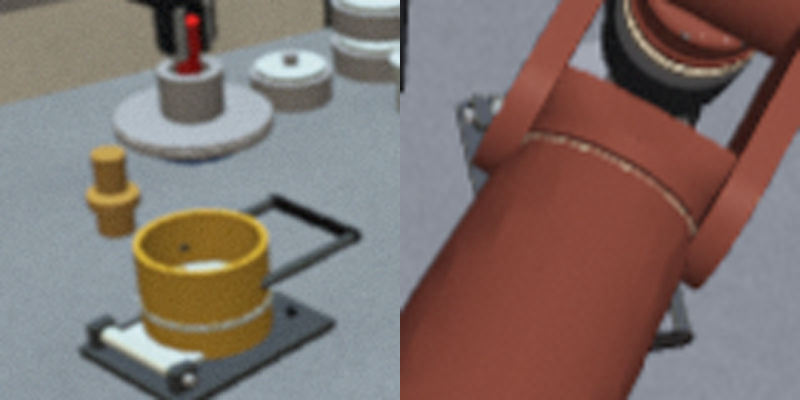

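The lids are above the tub and level, at scene zoom (193,120) against the tub rim at (202,240). I'll lower to just above the rim and check.

play_rows([
  [0, 0.5, 0],
  [0, 1.2, 0],
  [0, 1.5, 0],
  [0, 1.5, 0],
  [0, 1.3, 0],
  [0, 0.7, 0],
  [0, 0.2, 0],
  [0, 0, 0],
  [0, 0, 0],
], yaw=[0, 0, 0, 0, 0, 0, 0, 0, 0], grip=[1, 1, 1, 1, 1, 1, 1, 1, 1])

```text
time: 23.3
tool_pos: [0.6096, -0.2226, 0.1523]
tool_rot: [0.561, -0.561, 0.43, -0.431]
contact_force: [-0.1, -0.0, -3.5]
gripper_width: 0.186
```

```bash
python3 go.py 0.609 -0.222 0.130 15
python3 - <<'E'
from plant import cams
from h import *
S=cams.grab_frame("scene")
cv2.imwrite("pics/s13.png",cv2.resize(S["image"][140:240,190:310],(720,600),interpolation=2)[:,:,::-1])
E
```

```text
t 23.3 p [ 0.6096 -0.2226  0.1523] F [-0.1 -0.  -3.5] w 0.186
x [ 0.259 -0.966  0.001] y [ 0.001 -0.001 -1.   ] z [0.966 0.259 0.001] zang 15.01 j [-0.46  0.15  1.61 -0.    1.37 -0.73]
yaw 0.01
slide after yaw cm [-0.08  2.23 -0.05] before yaw [-0.08  2.23 -0.05]
```

View pics/s13.png

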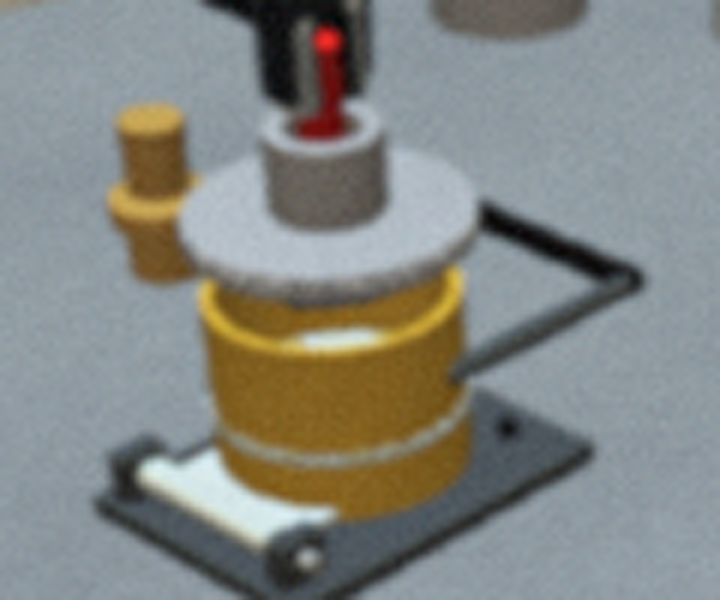

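play_rows([
  [0, 0.3, 0],
  [0, 0.3, 0],
  [0, 0.3, 0],
  [0, 0.3, 0],
  [0, 0.3, 0],
  [0, 0.3, 0],
  [0, 0, 0],
  [0, 0, 0],
], yaw=[0, 0, 0, 0, 0, 0, 0, 0], grip=[1, 1, 1, 1, 1, 1, 1, 1])

```text
time: 24.15
tool_pos: [0.609, -0.2223, 0.1332]
tool_rot: [-0.561, 0.561, -0.43, 0.43]
contact_force: [0.3, 0.2, -4.0]
gripper_width: 0.187
```

play_rows([
  [0, 0.1, 0],
  [0, 0.1, 0],
  [0, 0.1, 0],
  [0, 0.1, 0],
  [0, 0, 0],
], yaw=[0, 0, 0, 0, 0], grip=[1, 1, 1, 1, 1])

```text
time: 24.65
tool_pos: [0.6092, -0.2223, 0.1299]
tool_rot: [0.561, -0.561, 0.43, -0.43]
contact_force: [-1.2, 0.4, -0.5]
gripper_width: 0.196
```

```bash
python3 go.py 0.609 -0.222 0.130 15
python3 - <<'E'
from plant import cams
from h import *
S=cams.grab_frame("scene")
cv2.imwrite("pics/s14.png",cv2.resize(S["image"][140:240,190:310],(720,600),interpolation=2)[:,:,::-1])
E
```

```text
t 24.65 p [ 0.6092 -0.2223  0.1299] F [-1.2  0.4 -0.5] w 0.196
x [ 0.259 -0.966  0.   ] y [ 0. -0. -1.] z [0.966 0.259 0.   ] zang 15.02 j [-0.46  0.17  1.63  0.    1.34 -0.73]
yaw 0.02
slide after yaw cm [-0.03 -0.01 -0.01] before yaw [-0.03 -0.01 -0.01]
```

View pics/s14.png

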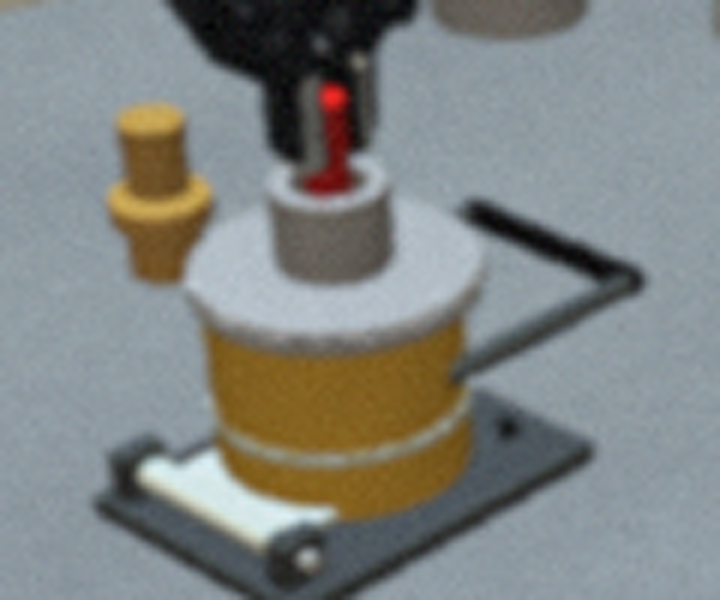

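The lids are seated: the carried weight went from 4 N to 0.5 N at the expected height. I'll release, rise 25 mm and open fully.

play_rows([
  [0, 0, 0],
  [0, 0, 0],
  [0, 0, 0],
  [0, 0, 0],
  [0, 0, 0],
  [0, 0, 0],
], yaw=[0, 0, 0, 0, 0, 0], grip=[0.5, 0.4, 0.2, 0, 0, 0])

```text
time: 25.3
tool_pos: [0.6091, -0.2223, 0.1293]
tool_rot: [0.561, -0.561, 0.43, -0.43]
contact_force: [-0.1, 0.1, -0.5]
gripper_width: 0.498
```

play_rows([
  [0, -0.5, 0],
  [0, -1, 0],
  [0, -1, 0],
  [0, -1, 0],
  [0, -1, 0],
  [0, 0, 0],
  [0, 0, 0],
  [0, 0, 0],
  [0, 0, 0],
], yaw=[0, 0, 0, 0, 0, 0, 0, 0, 0], grip=[0, 0, 0, 0, -1, -1, -1, -1, -1])

```text
time: 26.2
tool_pos: [0.6086, -0.2221, 0.1734]
tool_rot: [-0.561, 0.561, -0.431, 0.43]
contact_force: [-0.2, 0.6, -0.9]
gripper_width: 1.001
```

```bash
python3 go.py 0.609 -0.222 0.097 15
python3 - <<'E'
from plant import cams
from h import *
S=cams.grab_frame("scene")
cv2.imwrite("pics/s15.png",cv2.resize(S["image"][120:220,190:310],(720,600),interpolation=2)[:,:,::-1])
E
```

```text
t 26.2 p [ 0.6086 -0.2221  0.1734] F [-0.2  0.6 -0.9] w 1.001
x [ 0.259 -0.966 -0.001] y [-0.001  0.001 -1.   ] z [ 0.966  0.259 -0.001] zang 15.01 j [-0.46  0.13  1.6   0.    1.41 -0.73]
yaw 0.01
slide after yaw cm [0.01 7.64 0.04] before yaw [0.01 7.64 0.04]
```

View pics/s15.png

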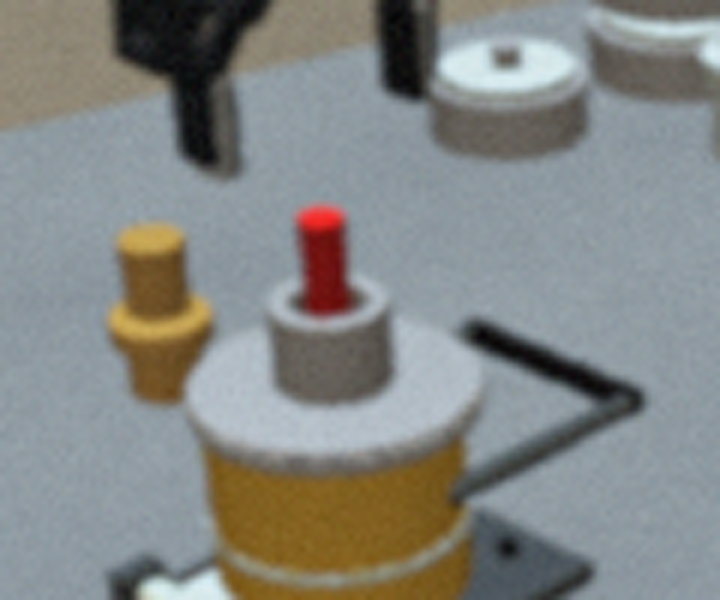

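play_rows([
  [0, 1.5, 0],
  [0, 1.5, 0],
  [0, 1.5, 0],
  [0, 1.2, 0],
  [0, 1, 0],
  [0, 0.6, 0],
  [0, 0.3, 0],
  [0, 0, 0],
  [0, 0, 0],
], yaw=[0, 0, 0, 0, 0, 0, 0, 0, 0], grip=[-1, -1, -1, -1, -1, -1, -1, -1, -1])

```text
time: 27.15
tool_pos: [0.6095, -0.2225, 0.0991]
tool_rot: [0.561, -0.561, 0.43, -0.431]
contact_force: [0.0, 0.5, 0.0]
gripper_width: 0.994
```

```bash
python3 go.py 0.609 -0.222 0.097 15
python3 - <<'E'
from plant import cams
from h import *
S=cams.grab_frame("scene")
cv2.imwrite("pics/s16.png",cv2.resize(S["image"][120:220,190:310],(720,600),interpolation=2)[:,:,::-1])
E
```

```text
t 27.15 p [ 0.6095 -0.2225  0.0991] F [0.  0.5 0. ] w 0.994
x [ 0.259 -0.966  0.001] y [ 0.001 -0.001 -1.   ] z [0.966 0.259 0.001] zang 15.02 j [-0.46  0.2   1.65 -0.    1.29 -0.73]
yaw 0.02
slide after yaw cm [-0.06  0.21 -0.04] before yaw [-0.06  0.21 -0.04]
```

View pics/s16.png

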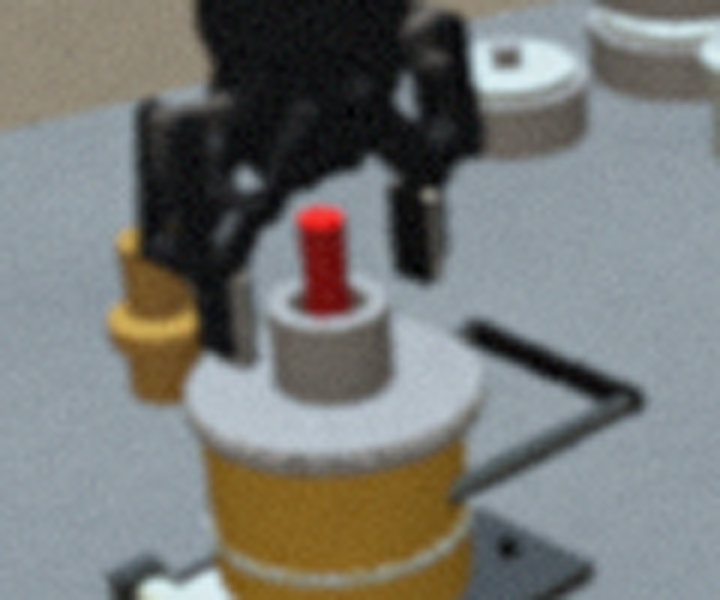

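The fingers straddle the collar, with the knob tip at (322,215) clear of the gripper body. The tips look about 8 mm below the collar's top, so I'll go 5 mm lower and close.

play_rows([
  [0, 0.2, 0],
  [0, 0.2, 0],
  [0, 0.1, 0],
  [0, 0, 0],
  [0, 0, 0],
  [0, 0, 0],
  [0, 0, 0],
  [0, 0, 0],
  [0, 0, 0],
  [0, 0, 0],
  [0, 0, 0],
  [0, 0, 0],
], yaw=[0, 0, 0, 0, 0, 0, 0, 0, 0, 0, 0, 0], grip=[-1, -1, -1, -0.5, -0.2, 0, 0.2, 0.5, 1, 1, 1, 1])

```text
time: 28.4
tool_pos: [0.6094, -0.2224, 0.0937]
tool_rot: [0.561, -0.561, 0.43, -0.431]
contact_force: [1.8, -0.1, 2.8]
gripper_width: 0.512
```

```bash
python3 go.py 0.609 -0.222 0.097 15
python3 - <<'E'
from plant import cams
from h import *
S=cams.grab_frame("scene")
cv2.imwrite("pics/s17.png",cv2.resize(S["image"][120:220,190:310],(720,600),interpolation=2)[:,:,::-1])
E
```

```text
t 28.4 p [ 0.6094 -0.2224  0.0937] F [ 1.8 -0.1  2.8] w 0.512
x [ 0.259 -0.966  0.001] y [ 0.001 -0.    -1.   ] z [0.966 0.259 0.001] zang 15.01 j [-0.46  0.21  1.65  0.    1.28 -0.73]
yaw 0.01
slide after yaw cm [-0.05 -0.33 -0.03] before yaw [-0.05 -0.33 -0.03]
```

View pics/s17.png

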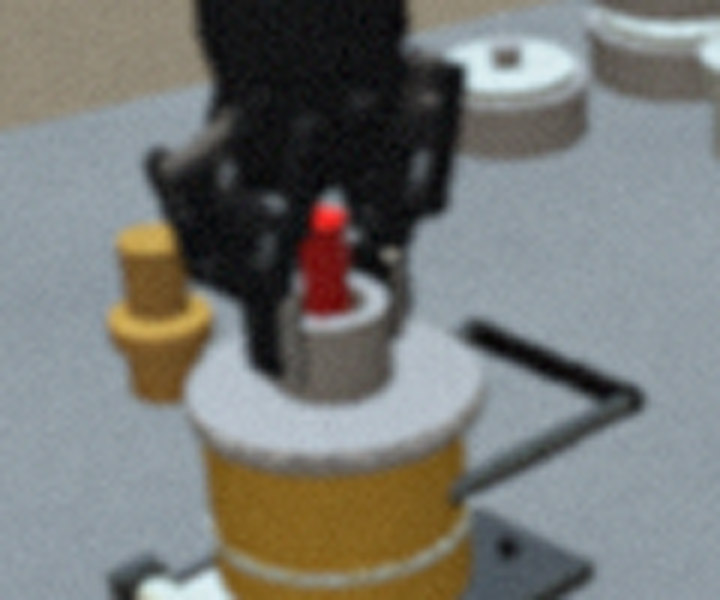

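The collar is gripped (43.5 mm opening). I'll lift straight up, slowly at first.

play_rows([
  [0, -0.1, 0],
  [0, -0.2, 0],
  [0, -0.3, 0],
  [0, -0.4, 0],
  [0, -0.5, 0],
  [0, -0.5, 0],
  [0, 0, 0],
], yaw=[0, 0, 0, 0, 0, 0, 0], grip=[1, 1, 1, 1, 1, 1, 1])

```text
time: 29.15
tool_pos: [0.6098, -0.2227, 0.1148]
tool_rot: [0.561, -0.561, 0.43, -0.431]
contact_force: [-0.3, -0.2, -2.1]
gripper_width: 0.508
```

```bash
python3 go.py
python3 - <<'E'
from plant import cams
from h import *
S=cams.grab_frame("scene")
cv2.imwrite("pics/s18.png",cv2.resize(S["image"][120:220,190:310],(720,600),interpolation=2)[:,:,::-1])
E
```

```text
t 29.15 p [ 0.6098 -0.2227  0.1148] F [-0.3 -0.2 -2.1] w 0.508
x [ 0.259 -0.966  0.001] y [ 0.002 -0.001 -1.   ] z [0.966 0.259 0.002] zang 15.02 j [-0.46  0.18  1.64 -0.    1.31 -0.73]
```

View pics/s18.png

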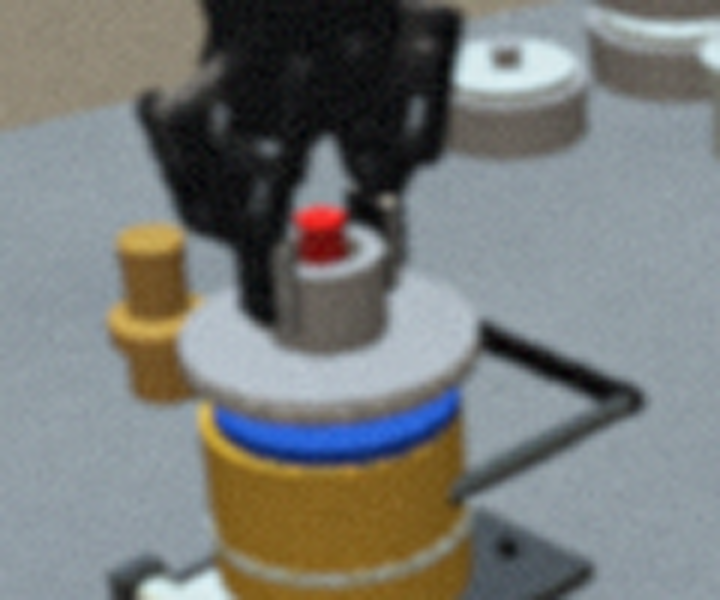

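The blue lid stays seated while the outer lid rises level. I'll go on up about 10 cm.

play_rows([
  [0, -0.5, 0],
  [0, -1, 0],
  [0, -1, 0],
  [0, -1, 0],
  [0, -1, 0],
  [0, -1, 0],
  [0, -1, 0],
  [0, -1, 0],
  [0, -1, 0],
  [0, -1, 0],
  [0, -0.7, 0],
  [0, -0.3, 0],
], yaw=[0, 0, 0, 0, 0, 0, 0, 0, 0, 0, 0, 0], grip=[1, 1, 1, 1, 1, 1, 1, 1, 1, 1, 1, 1])

```text
time: 30.4
tool_pos: [0.6095, -0.2225, 0.2196]
tool_rot: [0.561, -0.561, 0.43, -0.431]
contact_force: [0.2, 0.6, -2.7]
gripper_width: 0.509
```

play_rows([
  [0, 0, 0],
  [0, 0, 0],
  [0, 0, 0],
  [0, 0, 0],
  [0, 0, 0],
  [0, 0, 0],
  [0, 0, 0],
  [0, 0, 0],
], yaw=[0, 0, 0, 0, 0, 0, 0, 0], grip=[1, 1, 1, 1, 1, 1, 1, 1])

```text
time: 31.2
tool_pos: [0.6091, -0.2223, 0.2183]
tool_rot: [0.561, -0.561, 0.43, -0.43]
contact_force: [0.4, -0.2, -2.0]
gripper_width: 0.515
```

```bash
python3 go.py
python3 - <<'E'
from plant import cams
from h import *
S=cams.grab_frame("scene")
cv2.imwrite("pics/s19.png",cv2.resize(S["image"][90:240,170:350],(720,600),interpolation=2)[:,:,::-1])
E
```

```text
t 31.2 p [ 0.6091 -0.2223  0.2183] F [ 0.4 -0.2 -2. ] w 0.515
x [ 0.259 -0.966 -0.   ] y [-0.  0. -1.] z [ 0.966  0.259 -0.   ] zang 15.01 j [-0.46  0.11  1.55  0.    1.48 -0.73]
```

View pics/s19.png

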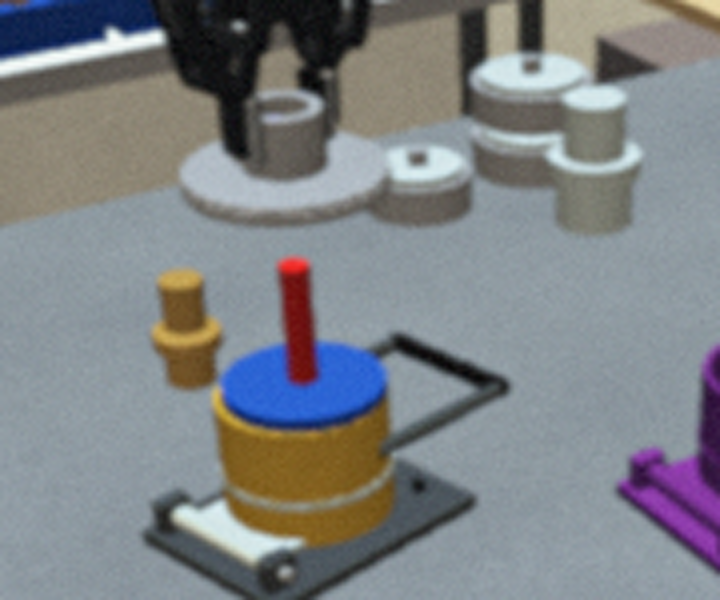

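The outer lid's skirt, at zoom y≈220, is clear above the red tip at (293,265). The blue lid sits flush in the tub at (303,385). I'll hand the job in.

```bash
python3 -c "
from plant import workorder;print(workorder.job_done())"; python3 go.py
```

```text
the job is handed in; nothing more can be done
None
the job is handed in; nothing more can be done
```

The job is handed in, finished at about 31 s of the 72 s allowed. It reports no verdict, so what follows rests on my own checks.

- **Tub:** I raised the handle 99 mm, which is about 35° on its arc, held it there for about 1.2 s, and set it back level. A picture afterwards showed it level and unmoved.
- **Lids:** I carried both by the red knob and lowered them into the tub's mouth. They seated at the expected height, and the carried weight went from 4 N to about 0.5 N. I then let go of the knob.
- **Outer lid:** I gripped it by the collar and lifted it straight up 125 mm, against the 87 mm needed. The last picture shows it about level and clear above the red knob's tip, with the blue lid seated in the tub. The arm was still and the lid still held. The brass nipple had not moved in the pictures; I did not check the other loose fittings separately.

**What disagreed:**
- **First handle grasp missed:** the fingers closed just above the bar without moving it. The pictures put the fingertips about 24 mm higher than the stated tool point implies. I corrected for that and all later grasps held.
- **Camera views:** the two cameras differed by 3–5 mm in absolute position. They agreed to 1 mm on the distance from lids to tub, which is what I used to place the lids.
- **Setting the tub down:** the wrist force read 29 N for a moment as the tub reached its stop, under the 40 N and 120 N limits.

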